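# Uncover the test port and hold its knurled collar home

### The job

Lift the grey dust cover off the test port and hang it by its handle on the hook of the stand. Then turn the knurled collar that was underneath, pressing it down, until its hidden keyways drop over the pins, and push it fully home against its spring. Finish while still holding the collar pushed home, with the cover left hanging and the screwdriver, module and circuit board left where they were.

Things in the scene. Friction and masses are not known exactly. Their poses are not given: they have to be found in the camera images.
- jig: Fixed aluminium test jig, a block 120 x 120 x 30 mm, origin at the centre of its underside, z up; its top face is 30 mm above. On its centre stands the test port, under the dust cover: a round spigot 28.4 mm in diameter rising 46 mm above the top face. The jig stands left or right of the robot's centre line, the hook stand on the other side.
- port (a point): Centre of the jig's top face, on the port's axis. Around the spigot here lies a sprung washer 47 mm across. Three pins (5 x 5 mm, 120 degrees apart, at an unknown angle) stick out of the spigot, their tops 23 mm above this point, hidden by the collar.
- cover: Loose grey dust cover, an upturned cup 62 mm outside, 56 mm inside, 54 mm high, about 130 g, standing on the jig's top over port and collar; origin at the centre of its lower rim, z up. It carries a square handle (see bail) and must be lifted straight up over 50 mm to clear the port.
- bail (a point): Middle of the 8 mm round bar on top of the cover's square steel handle, 94 mm above the cover's origin, axes as the cover's. The bar runs along y; at its ends two legs, 10 mm wide along x, 4 mm thick, outer faces 48 mm apart along y, go down to the cup. The opening under the bar is 40 mm wide and 36 mm high.
- hook: Fixed hook stand: foot 100 mm across, post 16 mm thick and 220 mm high, origin at the centre of the foot's underside. A round arm 8 mm thick runs level along the stand's -x, its axis 200 mm above the origin, straight to 80 mm from the post's axis, then bends up to a tip 94 mm out whose top is 218 mm above the origin. It points roughly to the robot's side.
- hook_arm (a point): Point on the axis of the hook's straight arm, 60 mm out from the post's axis: the place to hang the cover; axes as the stand's, the free tip 34 mm farther along -x. Hung, the handle's bar lies across the arm, along the stand's y, its axis 8 mm above this point.
- collar: Loose dark steel knurled collar, a ring 46 mm in diameter and 28 mm high, about 120 g, around the spigot, which stands out through its open top; origin at the centre of its lower edge, z up. Origin above the jig's top face: 15 mm at the start, resting on the pins; 10 mm once dropped over them onto the washer; 2 mm when fully home. Grip its sides from above.
- collar_top (a point): Centre of the collar's upper rim, 28 mm above its origin. Inside are three unseen keyways 9.5 mm wide, 120 degrees apart. They meet the pins 20 to 75 degrees clockwise (seen from above) from the start angle, within some 6 degrees either way. Then the collar drops 5 mm, and the last 8 mm need a push rising from 4 to 8 N; let go, it springs back up 8 mm.
- screwdriver: Bystander: a loose screwdriver with a black handle lying between the jig and the hook stand; origin at its underside.
- module: Bystander: a loose aluminium module box 70 x 60 x 24 mm on the robot's side of the work; origin at the centre of its underside.
- board: Bystander: a loose green circuit board 110 x 160 mm on four short feet, beyond the work; origin at the centre of its underside.

How it is judged (in metres and radians):
On the way, in this order (a step that is already met when the one before it is completed fails the run):
1. the cover hangs by its handle on the hook, let go by the robot, the collar still up on its pins (x of bail in the frame of hook between -0.095 and -0.005 m and y of bail in the frame of hook between -0.022 and 0.022 m and z of bail in the frame of hook between 0.2 and 0.222 m and contact force between cover and hook above 0.4 N and contact force between each of the arm, the fingers and cover below 0.05 N and z of collar in the frame of jig above 0.0425 m), for 0.3 s.
2. the collar has been turned so that its keyways have dropped over the pins (z of collar in the frame of jig below 0.0415 m and horizontal distance between collar and jig below 0.004 m and angle between collar's own z axis and vertical below 0.15 rad), for 0.1 s.
At the end, for the whole second after the job is handed in: The robot is holding the collar (more than 2 N of contact) on the port, within 2.5 mm of fully home (origin less than 34.5 mm above the jig's origin), centred within 4 mm and tilted less than 0.12 rad; the cover hangs by its handle bar on the hook arm, untouched by the robot (z of collar in the frame of jig below 0.0345 m and horizontal distance between collar and jig below 0.004 m and angle between collar's own z axis and vertical below 0.12 rad and contact force between any of the fingers, the arm and collar above 2 N and x of bail in the frame of hook between -0.095 and -0.005 m and y of bail in the frame of hook between -0.022 and 0.022 m and z of bail in the frame of hook between 0.2 and 0.222 m and contact force between cover and hook above 0.3 N and contact force between each of the arm, the fingers and cover below 0.05 N); the arm keeps its last pose, push and grip.
It fails at once if a bystander is shifted by more than 25 mm (distance of any of screwdriver, module, board from where it was at the start of the episode above 0.025 m).
It also fails if it takes over 70 s, if anything falls off the work surface, if the arm or the gripper's body presses on something with over 40 N, if the wrist force passes 120 N, or if a joint passes its speed limit or range.

### The arm

A 6-joint arm with a two-finger parallel gripper is mounted at the origin on the work surface. World frame = base frame: x ahead of the robot, y to its left, z up, the work surface at z = 0. Lengths are in m, angles in degrees, forces in N, time in s.
With the tool pointing down it reaches from about 0.4 to 0.825 m from the base axis. Payload 7 kg.
Tool frame: the origin (TCP) lies midway between the tips of the shut fingers; the grasp point (between the pads) lies 19 mm behind it; x points along the fingers, z is the direction in which the jaws open and shut, and the axes are right-handed (so a half turn about x gives the same grasp; the last joint's range is limited). The gripper opens to 88 mm and grips with 3 to 60 N. Pads are 19 mm wide; open, the fingers measure 130 mm over their backs; the gripper's body (78 mm by 193 mm) begins 47 mm behind the grasp point.
Start: joints at [90.705, 20.546, 0.682, 0, -70.136, -16.507], TCP at [0.184, 0.649, 0.227] pointing down, gripper open.
Joint ranges: [-176.03, 176.03], [-82.01, 121.73], [-58.28, 71.71], [-173.87, 95.51], [-174.79, -0.11], [-173.66, 173.66]. Speed limits (degrees/s): [136.94, 136.94, 172.46, 180, 180, 180].

### API

Orientations are given as [roll, pitch, yaw] about the fixed x, y, z axes, in that order (R = Rz(yaw) Ry(pitch) Rx(roll)).
In Python, from plant import ctrl gives the robot as it stands. The module is installed in compiled form; this text tells all that it offers.
- The arm moves only by the tool servo_tool, never from a script. Its argument "deltas" is a list of rows, each a list of 3 entries, a list of its own where there are three numbers: the turn, a rotation vector about the tool's x, y, z in degrees, then the shift along the tool's x, y, z in cm, then the finger opening in cm, from 0 to 8.76. A call has 1 to 5 rows; each row is the pose to reach, as a shift and turn from the pose measured when the call began, along the tool's axes at that moment; what a row does not reach only later rows make up. A row lasts 1/10 s, in which the tool goes at most 50 mm and 8.59 degrees, less where a joint would pass 70% of its speed; a pose out of reach is approached as far as the arm can. A call with a gripper value outside its range is refused whole. The fingers move at their own pace and stop on an object; the grip force is fixed at half the most. Time passes only in rows, so rows that repeat a pose let the fingers close. It gives the time, the measured TCP pose, the force and the opening at its end, in the units of the state.
- ctrl.get_obs(): the state, without advancing time (a new reading comes with each control period).
- ctrl.snapshot(name): name is "scene" or "side" or "wrist"; returns a dict with "image" (480x640x3 uint8, red, green, blue), "vertical_fov" (degrees; the focal length in pixels is half the picture's height over the tangent of half this angle, whatever the lens; pixels are square), "cx", "cy" (the principal point, pixels), "k1" (the pictures are not rectified: a ray, as slopes to the right and down, at radius r is drawn at 1 + k1 r^2 times it, then the intrinsics apply), "rvec" (rotation vector, rad) and "tvec" (3), from world to camera coordinates, as OpenCV has them. Camera axes: x right, y down, z forward; pixel columns grow to the right and rows downward; lengths in m; the calibration is good to about 2 mm. A picture is of the moment at which its call begins. There is no depth.
- ctrl.close_job(): hands the job in, once; it reports no verdict.
The state is a dict: "clock": time; "joint_pos": joint angles; "qvel": joint speeds; "tau": joint torques, N m; "tool_pos": TCP position; "orientation": TCP orientation; "force": force on the tool from outside, world axes, zero at the start; "moment": the same for the moment, N m; "opening": finger opening in m.
Only numpy, scipy, OpenCV 4.12 (cv2) and the standard library are available. Lean on these libraries where they do the work, as an engineer would, in place of code of your own. Each camera call takes 0.05 s, during which the arm holds its last target. There are 200 camera calls.

## Working session

There is one attempt and no reset: what is moved stays moved. The work goes in short steps, Python scripts to look and compute and a tool call to move; the robot and the scene stay as the last step left them, time stands still between calls to the robot, and variables do not carry over. Pictures are saved under pics/ and viewed, on a budget of 10 in all, crops included, one or two more only if the job needs it, and the job is handed in when it is done.

Besides the shell and the picture viewer there is one more tool, called after ">>>" by a JSON object that holds its "api" and its "payload". servo_tool: Moves the arm, as the interface text tells. Its arguments: {"type":"object","properties":{"deltas":{"type":"array","items":{"type":"array"}}},"required":["deltas"]}

```bash
mkdir -p pics
cat > h.py <<'E'
import numpy as np, cv2
from scipy.spatial.transform import Rotation as R
from plant import ctrl
def snap(name,fn=None):
    s=ctrl.snapshot(name)
    if fn: cv2.imwrite('pics/'+fn,s['image'][:,:,::-1])
    s.pop('n',None); return s
def cam(s):
    f=240/np.tan(np.radians(s['vertical_fov'])/2)
    K=np.array([[f,0,s['cx']],[0,f,s['cy']],[0,0,1]]); d=np.array([s['k1'],0,0,0,0.])
    return K,d,np.array(s['rvec'],float),np.array(s['tvec'],float)
def proj(s,P):
    K,d,r,t=cam(s); return cv2.projectPoints(np.array(P,float).reshape(-1,1,3),r,t,K,d)[0].reshape(-1,2)
def ray(s,uv):
    K,d,r,t=cam(s); Rm=cv2.Rodrigues(r)[0]
    n=cv2.undistortPoints(np.array(uv,float).reshape(-1,1,2),K,d).reshape(-1,2)
    return -Rm.T@t, (Rm.T@np.c_[n,np.ones(len(n))].T).T
def at_z(s,uv,z):
    c,D=ray(s,uv); return c+D*((z-c[2])/D[:,2])[:,None]
def Rt():
    o=ctrl.get_obs(); return R.from_euler('xyz',o['orientation'],degrees=True),np.array(o['tool_pos'])
E
cat > a.py <<'E'
from h import *
import pickle
print(ctrl.get_obs())
for n in ['scene','side']:
    s=snap(n,n+'1.png'); pickle.dump(s,open(n+'1.pkl','wb'))
    K,d,r,t=cam(s); print(n,K[0,0],s['k1'],ray(s,[[320,240]]))
E
python3 a.py
```

```text
{'clock': 0.0, 'joint_pos': array([ 9.07037873e+01,  2.05903555e+01,  6.33782961e-01, -2.08758248e-02,
       -7.01361607e+01, -1.65063419e+01]), 'qvel': array([ 0.05901641,  0.02915124,  0.03032149,  0.13427142,  0.06909469,
       -0.01180647]), 'tau': array([ 2.00795825e-03, -5.82716060e+01,  2.93054152e+01,  6.99746087e+00,
        6.78650526e-03, -1.59403389e-04]), 'tool_pos': array([0.18371252, 0.64900451, 0.22563257]), 'orientation': array([   4.55898835,   89.90521228, -101.25067543]), 'force': array([-0.04900639,  0.18058558, -0.73158252]), 'moment': array([ 0.0007619 , -0.00770518,  0.01205184]), 'opening': 0.08730114341504101}
scene 440.1076329374536 -0.06012038379493731 (array([0.79482907, 0.45594279, 0.65022593]), array([[-0.29837492, -0.62950009, -0.71748808]]))
side 517.7167239814775 -0.03844421811792111 (array([0.38253808, 0.58420437, 0.51206419]), array([[ 0.28092027, -0.78029087, -0.55880726]]))
```

View pics/scene1.png

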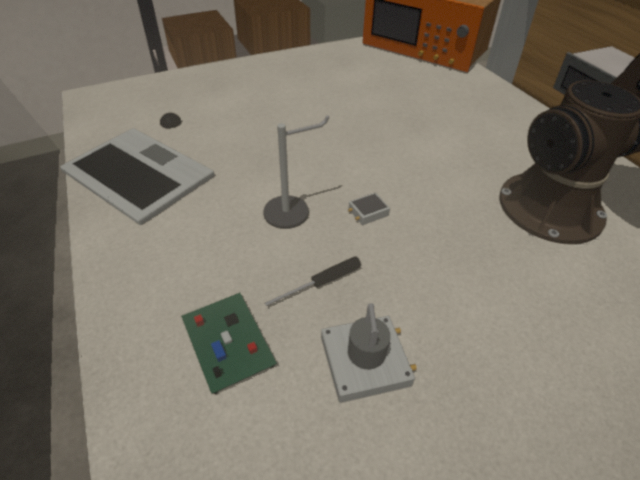

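View pics/side1.png

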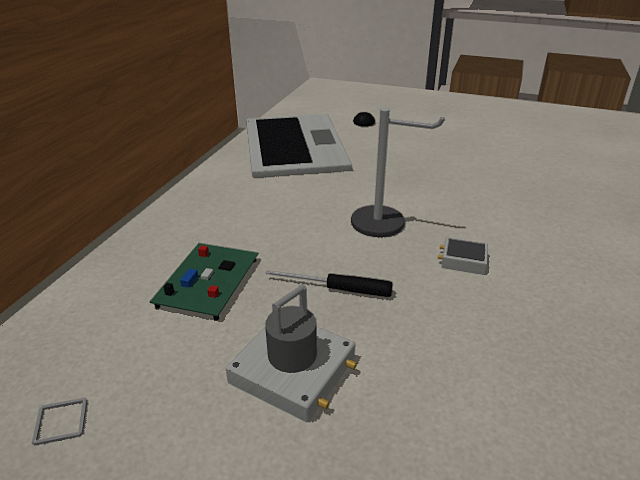

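Scene view: jig around (368,356) with the cover at (370,345) and its bar at (368–376,306–342). The hook foot is at (286,212), post top at (282,127), tip at (326,119), and the module is at (370,208). Side view: jig (292,368), handle bar (276,303)-(304,288), hook foot (378,220), tip (442,120). I'll zoom into jig and hook in one composite.

Run:
```python
import cv2,numpy as np
a=cv2.imread('pics/scene1.png');b=cv2.imread('pics/side1.png')
def c(i,x,y,w=133,h=100): return cv2.resize(i[y:y+h,x:x+w],(400,300),interpolation=cv2.INTER_CUBIC)
cv2.imwrite('pics/z1.png',np.vstack([np.hstack([c(a,305,300),c(b,225,285,160,120)*1]),np.hstack([c(a,240,110,160,120),c(b,330,100,160,120)])]))
```

```text
(no output)
```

View pics/z1.png

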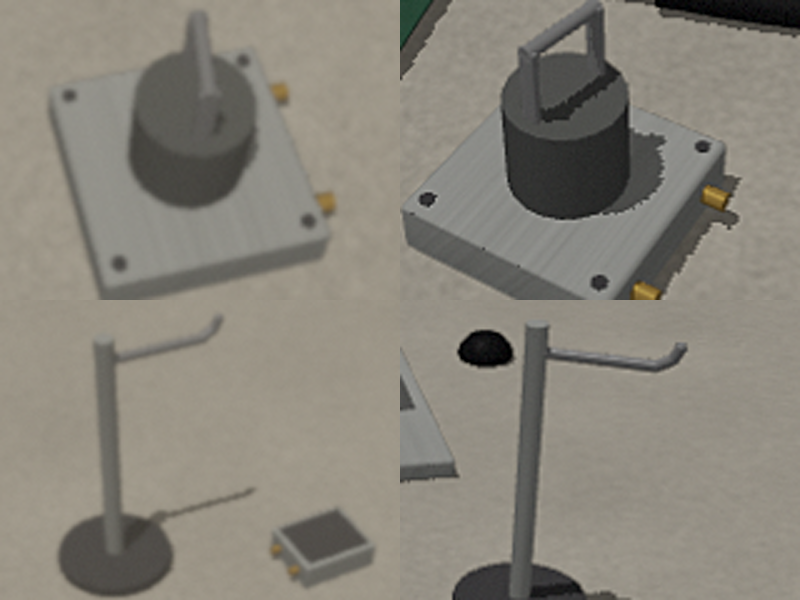

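```bash
cat > fit.py <<'E'
from h import *
import pickle
from scipy.optimize import least_squares
A=pickle.load(open('scene1.pkl','rb'));B=pickle.load(open('side1.pkl','rb'))
def T(p,P):
    c,s=np.cos(p[2]),np.sin(p[2]); P=np.array(P,float)
    return np.c_[p[0]+c*P[:,0]-s*P[:,1],p[1]+s*P[:,0]+c*P[:,1],P[:,2]]
def fit(obs,p0,nm):
    f=lambda p:np.concatenate([(proj(s,T(p,P))-uv).ravel() for s,P,uv in obs])
    best=min((least_squares(f,[*p0,y]) for y in np.arange(-3,3.1,.75)),key=lambda r:r.cost)
    print(nm,best.x[:2].round(4),np.degrees(best.x[2]).round(2),'res',best.fun.round(1)); return best.x
print('corners',at_z(A,[[321.6,329.9],[388.1,316.6],[414.1,379.1],[339.2,395.8]],.03).round(4).tolist())
print('side c',at_z(B,[[225,368.2],[353.8,343],[309,405]],.03).round(4).tolist())
print('bar',at_z(A,[[370.8,305.7],[374.8,329.9]],.124).round(4).tolist(),at_z(B,[[274.6,305.8],[304.2,287.8]],.124).round(4).tolist())
h=fit([(A,[[0,0,.22],[-.092,0,.216],[-.082,0,.2],[-.008,0,.2],[0,0,.008]],[[281.6,126.4],[327.2,117.6],[322,125.2],[286,133.2],[286,210.8]]),
 (B,[[0,0,.22],[-.092,0,.216],[-.082,0,.2],[-.008,0,.2]],[[384.8,109.6],[443.2,118.8],[434,126.4],[389.2,120.8]])],at_z(A,[[286,210.8]],0.008)[0,:2],'hook')
print('module',at_z(A,[[368,203]],.024),'screwdriver',at_z(A,[[358,262],[268,303]],.015))
print(Rt()[0].as_matrix().round(3))
E
python3 fit.py
```

```text
corners [[0.6198, 0.1, 0.03], [0.5064, 0.1219, 0.03], [0.5281, 0.2365, 0.03], [0.6434, 0.2136, 0.03]]
side c [[0.6404, 0.2133, 0.03], [0.5041, 0.1202, 0.03], [0.5243, 0.2304, 0.03]]
bar [[0.5635, 0.1457, 0.124], [0.5785, 0.1842, 0.124]] [[0.5814, 0.1845, 0.124], [0.5613, 0.1435, 0.124]]
hook [ 0.5577 -0.2172] 0.09 res [ 0.4 -1.4  0.1 -1.   0.4 -0.1  0.5  0.3  0.5  0.   0.1 -0.6 -1.7 -0.6
  0.   0.6 -0.3  0.5]
module [[ 0.39286546 -0.15329567  0.024     ]] screwdriver [[ 0.48823503 -0.01841884  0.015     ]
 [ 0.67912265  0.00282201  0.015     ]]
[[-0.     0.962 -0.272]
 [-0.001 -0.272 -0.962]
 [-1.     0.     0.001]]
```

Jig centre is about (0.573, 0.167), and bar direction about 66° in yaw. The hook is at (0.558,-0.217) with yaw about 0, so its arm points along -x. I'll grip the handle's legs, with the jaws along the bar, so the hook arm stays free. Moving over the cover now.

>>> {"api": "servo_tool", "payload": {"deltas": [[[0,0,0],[0,4.1,2.9],8.7],[[0,0,0],[0,8.1,5.8],8.7],[[0,0,0],[0,12.2,8.7],8.7],[[0,0,0],[0,16.3,11.6],8.7],[[0,0,0],[0,20.4,14.5],8.7]]}}

```text
clock: 0.6
tool_pos: [0.3408, 0.4526, 0.2257]
orientation: [2.5, 89.9, -103.3]
force: [1.0, 0.6, -0.2]
opening: 0.0873
```

>>> {"api": "servo_tool", "payload": {"deltas": [[[0,0,0],[0,4.1,2.9],8.7],[[0,0,0],[0,8.1,5.8],8.7],[[0,0,0],[0,12.2,8.7],8.7],[[0,0,0],[0,16.3,11.6],8.7],[[0,0,0],[0,20.4,14.5],8.7]]}}

```text
clock: 1.1
tool_pos: [0.4971, 0.2575, 0.226]
orientation: [-1.9, 89.9, -107.6]
force: [1.7, 1.5, 0.4]
opening: 0.0872
```

```bash
cat > go.py <<'E'
# usage: go.py x y z [yaw of jaw axis, deg]: remaining turn/shift in tool axes (tool pointing straight down)
from h import *
import sys
a=[float(v) for v in sys.argv[1:]]
Rc,p=Rt(); o=ctrl.get_obs()
M=Rc.as_matrix(); cur=np.degrees(np.arctan2(M[1,2],M[0,2]))
yaw=cur+((a[3]-cur+90)%180-90) if len(a)>3 else cur
z=np.array([np.cos(np.radians(yaw)),np.sin(np.radians(yaw)),0]);x=np.array([0,0,-1.]);y=np.cross(z,x)
Rg=R.from_matrix(np.c_[x,y,z])
print('t %.2f'%o['clock'],'tcp',p.round(4),'jaw yaw %.2f'%cur,'tool down',M[:,0].round(4),'q6 %.1f'%o['joint_pos'][5],'F',o['force'].round(1),'open %.4f'%o['opening'])
print('turn',np.degrees((Rc.inv()*Rg).as_rotvec()).round(2),'shift cm',(Rc.inv().apply(np.array(a[:3])-p)*100).round(2))
E
python3 go.py .572 .166 .225 66
```

```text
t 1.10 tcp [0.4971 0.2575 0.226 ] jaw yaw -105.77 tool down [-6.0e-04 -1.8e-03 -1.0e+00] q6 26.8 F [1.7 1.5 0.4] open 0.0872
turn [ 8.23  0.11 -0.  ] shift cm [0.11 9.7  6.77]
```

>>> {"api": "servo_tool", "payload": {"deltas": [[[2,0,0],[0,3.5,2.4],8.7],[[4,0,0],[0,6.5,4.6],8.7],[[8.2,0.1,0],[0.1,9.7,6.8],8.7],[[8.2,0.1,0],[0.1,9.7,6.8],8.7],[[8.2,0.1,0],[0.1,9.7,6.8],8.7]]}}

```text
clock: 1.6
tool_pos: [0.572, 0.1646, 0.2244]
orientation: [-38.0, 89.9, -152.1]
force: [-1.2, 0.0, -0.1]
opening: 0.0871
```

```bash
python3 go.py .572 .166 .225 66
python3 - <<'E'
from h import *
import pickle
s=snap('wrist','w1.png'); pickle.dump(s,open('w1.pkl','wb'))
print(proj(s,[[.5622,.1441,.124],[.5818,.1879,.124]]),ray(s,[[320,240]]))
E
```

```text
t 1.60 tcp [0.572  0.1646 0.2244] jaw yaw -114.08 tool down [-1.2e-03 -6.0e-04 -1.0e+00] q6 31.1 F [-1.2  0.  -0.1] open 0.0871
turn [-0.08  0.06  0.05] shift cm [-0.06 -0.06 -0.12]
[[358.16377136 237.58325329]
 [287.89056265 237.52318456]] (array([0.64362108, 0.13268203, 0.38205022]), array([[-0.26767975,  0.13287512, -0.95442247]]))
```

View pics/w1.png

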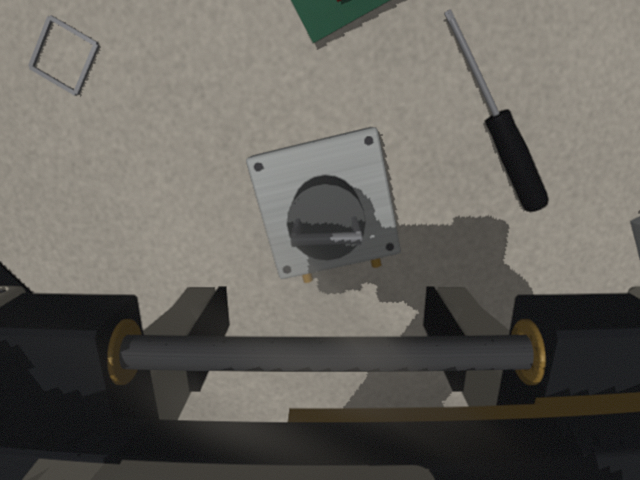

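Wrist view: the handle bar runs from about (290,240) to (361,236), close to the prediction (288,237.5)-(358,237.5). It's tilted a few degrees and sits about 1–2 mm off.

Run:
```python
from h import *
import pickle
s=pickle.load(open('w1.pkl','rb'))
P=at_z(s,[[290,240],[361,236]],.124);print(P,P.mean(0),np.degrees(np.arctan2(*(P[0]-P[1])[[1,0]])),np.linalg.norm(P[0]-P[1]))
c=at_z(s,[[248,157],[376,127],[399,251],[281,277]],.03);print(c,c.mean(0))
im=s['image']
cv2.imwrite('pics/w1z.png',cv2.resize(im[160:290,240:413],(800,600),interpolation=cv2.INTER_CUBIC)[:,:,::-1])
```

```text
[[0.5796132  0.18734786 0.124     ]
 [0.56245322 0.14189603 0.124     ]] [0.57103321 0.16462195 0.124     ] 69.31636893069506 0.04858326111689399
[[0.64057915 0.2081574  0.03      ]
 [0.61837326 0.09558321 0.03      ]
 [0.50456626 0.11808249 0.03      ]
 [0.52617739 0.23129375 0.03      ]] [0.57242401 0.16327921 0.03      ]
```

View pics/w1z.png

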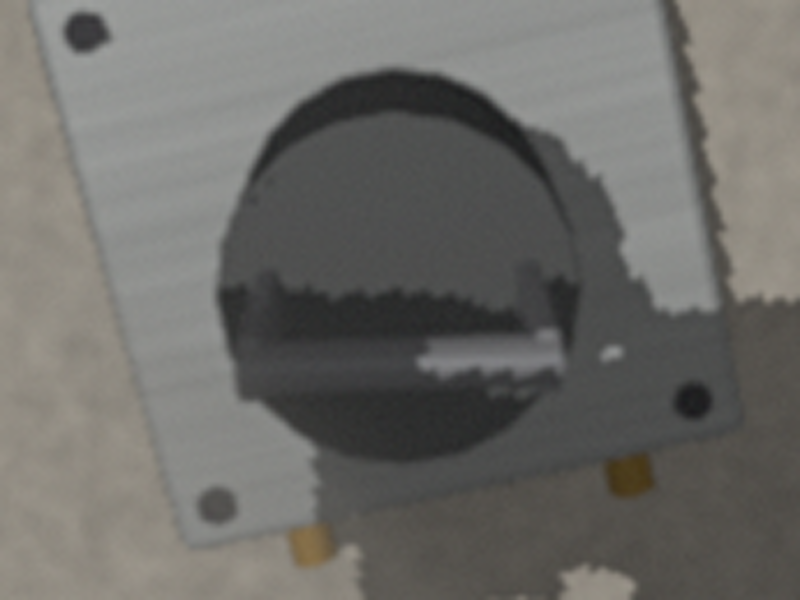

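Bar ends here fit a yaw of about 68.5° and a bar centre of about (0.571, 0.165). Descending to the legs and gripping.

>>> {"api": "servo_tool", "payload": {"deltas": [[[-2.6,0.1,0],[3,0.1,0],8.7],[[-2.6,0.1,0],[6,0.1,0],8.7],[[-2.6,0.1,0],[9,0.1,0],8.7],[[-2.6,0.1,0],[12,0.1,0],8.7],[[-2.6,0.1,0],[13,0.1,0],8.7]]}}

```text
clock: 2.15
tool_pos: [0.5701, 0.1652, 0.0918]
orientation: [-58.8, 89.8, -170.1]
force: [-0.2, -0.4, -0.6]
opening: 0.0868
```

```bash
python3 go.py .571 .165 .0935 68.5
```

```text
t 2.15 tcp [0.5701 0.1652 0.0918] jaw yaw -111.29 tool down [-4.3e-03 -7.0e-04 -1.0e+00] q6 33.8 F [-0.2 -0.4 -0.6] open 0.0868
turn [0.21 0.13 0.21] shift cm [-0.17  0.1  -0.01]
```

>>> {"api": "servo_tool", "payload": {"deltas": [[[0.2,0.1,0.2],[-0.15,0.1,0],6],[[0.2,0.1,0.2],[-0.15,0.1,0],4],[[0.2,0.1,0.2],[-0.15,0.1,0],3],[[0.2,0.1,0.2],[-0.15,0.1,0],3],[[0.2,0.1,0.2],[-0.15,0.1,0],3]]}}

```text
clock: 2.65
tool_pos: [0.5714, 0.1651, 0.0943]
orientation: [137.6, 89.9, 26.1]
force: [-0.3, 1.0, 0.4]
opening: 0.0523
```

```bash
python3 go.py .571 .165 .0935 68.5
```

```text
t 2.65 tcp [0.5714 0.1651 0.0943] jaw yaw -111.49 tool down [ 1.e-03  5.e-04 -1.e+00] q6 33.6 F [-0.3  1.   0.4] open 0.0523
turn [ 0.01 -0.05 -0.04] shift cm [ 0.08 -0.03  0.03]
```

Still closing; one more hold.

>>> {"api": "servo_tool", "payload": {"deltas": [[[0,0,0],[0,0,0],2],[[0,0,0],[0,0,0],2],[[0,0,0],[0,0,0],2],[[0,0,0],[0,0,0],2]]}}

```text
clock: 3.05
tool_pos: [0.5715, 0.1651, 0.0944]
orientation: [134.1, 89.9, 22.6]
force: [-0.5, 0.7, 0.7]
opening: 0.0479
```

>>> {"api": "servo_tool", "payload": {"deltas": [[[0,0,0],[-1,0,0],2],[[0,0,0],[-2,0,0],2],[[0,0,0],[-3,0,0],2],[[0,0,0],[-4,0,0],2],[[0,0,0],[-5,0,0],2]]}}

```text
clock: 3.55
tool_pos: [0.5715, 0.1652, 0.1457]
orientation: [140.5, 89.9, 29.0]
force: [0.0, -0.0, -1.0]
opening: 0.0473
```

```bash
python3 go.py .44 -.217 .225 90; python3 -c "
from h import *
snap('side','s2.png')"
```

```text
t 3.55 tcp [0.5715 0.1652 0.1457] jaw yaw -111.49 tool down [ 1.6e-03  9.0e-04 -1.0e+00] q6 33.6 F [ 0. -0. -1.] open 0.0473
turn [-21.49  -0.07  -0.08] shift cm [-7.99  1.77 40.37]
```

View pics/s2.png

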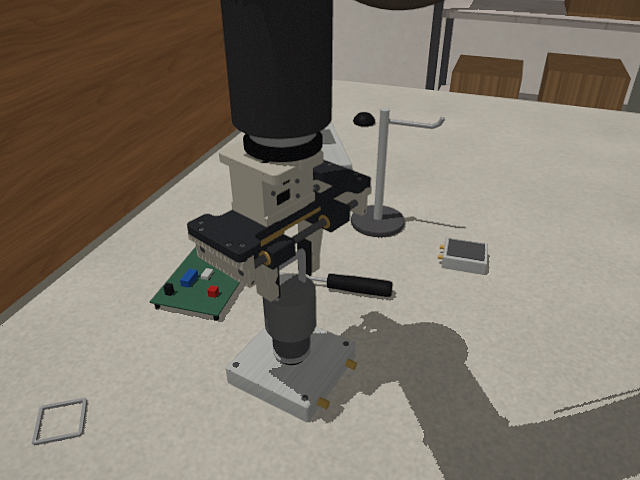

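Cover came up cleanly, showing collar and spigot below at (291,345). The bar sits 30 mm above the TCP. Next I carry it to the hook's tip side with the bar at about z 0.229. That leaves about 7 mm above the tip and about 7 mm between the cup top and the arm.

>>> {"api": "servo_tool", "payload": {"deltas": [[[0,0,0],[-2.5,0,1],2],[[0,0,0],[-5.3,0,4],2],[[0,0,0],[-5.3,-0.2,8],2],[[0,0,0],[-5.3,-0.3,12],2],[[0,0,0],[-5.3,-0.4,16],2]]}}

```text
clock: 4.1
tool_pos: [0.5091, 0.0169, 0.2004]
orientation: [136.4, 89.7, 24.9]
force: [0.3, -1.2, -0.8]
opening: 0.0481
```

```bash
python3 go.py .408 -.217 .199 90
```

```text
t 4.10 tcp [0.5091 0.0169 0.2004] jaw yaw -111.44 tool down [ 0.0046  0.0021 -1.    ] q6 44.6 F [ 0.3 -1.2 -0.8] open 0.0481
turn [-21.44  -0.17  -0.24] shift cm [ 0.04 -0.87 25.46]
```

>>> {"api": "servo_tool", "payload": {"deltas": [[[-5,0,0],[0,-0.2,4.5],2],[[-10,0,0],[0,-0.3,9],2],[[-15,-0.1,-0.1],[0,-0.5,13.5],2],[[-20,-0.2,-0.2],[0,-0.7,18],2],[[-21.4,-0.2,-0.2],[0,-0.8,22.5],2]]}}

```text
clock: 4.6
tool_pos: [0.4184, -0.191, 0.2001]
orientation: [66.6, 89.9, -23.2]
force: [1.4, -0.8, -0.5]
opening: 0.0473
```

```bash
python3 go.py .408 -.217 .199 90
```

```text
t 4.60 tcp [ 0.4184 -0.191   0.2001] jaw yaw -89.82 tool down [ 1.6e-03 -7.0e-04 -1.0e+00] q6 90.0 F [ 1.4 -0.8 -0.5] open 0.0473
turn [ 0.18  0.04 -0.09] shift cm [ 0.11 -1.05  2.6 ]
```

>>> {"api": "servo_tool", "payload": {"deltas": [[[0,0,0],[0.1,-0.6,1.5],2],[[0.2,0,0],[0.1,-1,2.6],2],[[0.2,0,0],[0.1,-1,2.6],2],[[0.2,0,0],[0.1,-1,2.6],2]]}}

```text
clock: 5.0
tool_pos: [0.4088, -0.2168, 0.1992]
orientation: [72.3, 89.9, -17.7]
force: [-0.1, -0.7, -0.1]
opening: 0.0481
```

```bash
python3 go.py .498 -.217 .199 90
python3 - <<'E'
from h import *
a=snap('scene')['image'];b=snap('side')['image']
def c(i,x,y,w=200,h=300): return cv2.resize(i[y:y+h,x:x+w],(400,600),interpolation=cv2.INTER_CUBIC)
cv2.imwrite('pics/z2.png',np.hstack([c(a,240,40),c(b,340,20)])[:,:,::-1])
E
```

```text
t 5.00 tcp [ 0.4088 -0.2168  0.1992] jaw yaw -90.05 tool down [ 1.9e-03 -6.0e-04 -1.0e+00] q6 93.4 F [-0.1 -0.7 -0.1] open 0.0481
turn [-0.05  0.03 -0.11] shift cm [0.04 8.92 0.02]
```

View pics/z2.png

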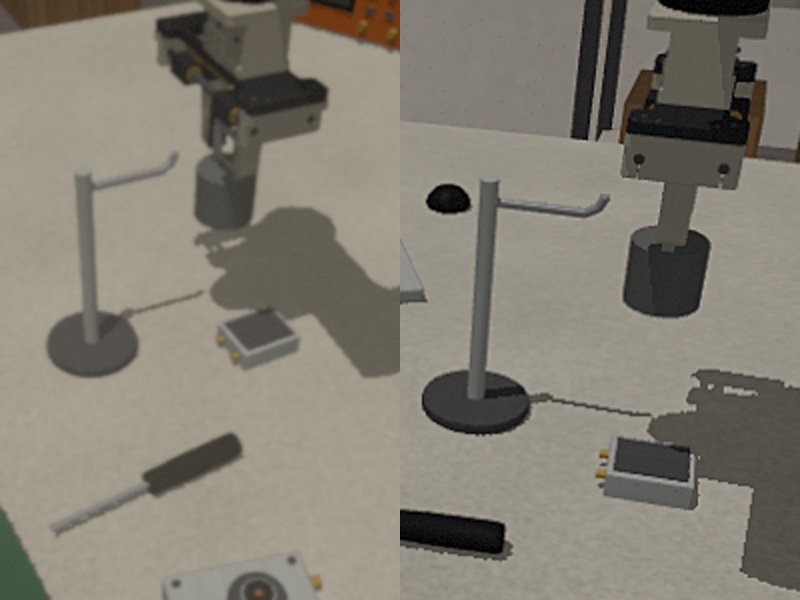

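Cover hangs in the grip in front of the tip (tip at left-tile (175,155), handle opening at (225,140)), aligned with the arm. Threading it on.

>>> {"api": "servo_tool", "payload": {"deltas": [[[0,0,0],[0,1.5,0],2],[[0,0,0],[0,3,0],2],[[0,0,0],[0,4.5,0],2],[[0,0,0],[0,6,0],2],[[0,0,0],[0,7.5,0],2]]}}

```text
clock: 5.6
tool_pos: [0.4856, -0.2161, 0.1989]
orientation: [65.0, 89.9, -25.0]
force: [1.5, -0.3, -1.0]
opening: 0.0477
```

>>> {"api": "servo_tool", "payload": {"deltas": [[[0,0,0],[0,1,0],2],[[0,0,0],[0,1.2,0],2],[[0,0,0],[0,1.2,0],2]]}}

```text
clock: 5.9
tool_pos: [0.4976, -0.2161, 0.1985]
orientation: [27.0, 90.0, -63.0]
force: [1.0, -0.0, -1.1]
opening: 0.0477
```

```bash
python3 go.py .498 -.217 .178 90
python3 - <<'E'
from h import *
a=snap('scene')['image'];b=snap('side')['image']
def c(i,x,y,w=133,h=200): return cv2.resize(i[y:y+h,x:x+w],(400,600),interpolation=cv2.INTER_CUBIC)
cv2.imwrite('pics/z3.png',np.hstack([c(a,250,50),c(b,360,40)])[:,:,::-1])
E
```

```text
t 5.90 tcp [ 0.4976 -0.2161  0.1985] jaw yaw -89.96 tool down [ 2.e-04 -4.e-04 -1.e+00] q6 92.8 F [ 1.  -0.  -1.1] open 0.0477
turn [ 0.04  0.02 -0.01] shift cm [2.05 0.04 0.09]
```

View pics/z3.png

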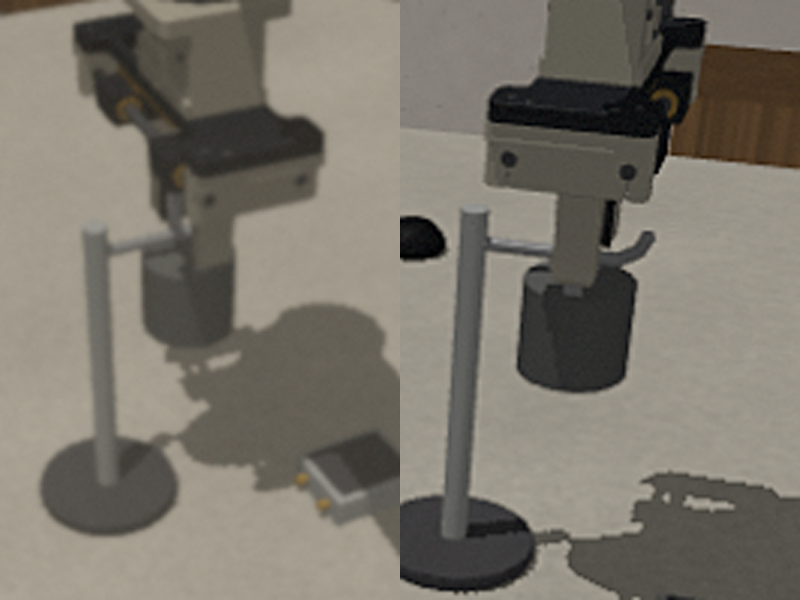

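The arm runs through the handle opening. Lowering until the arm takes the weight.

>>> {"api": "servo_tool", "payload": {"deltas": [[[0,0,0],[0.5,0,0.1],2],[[0,0,0],[1,0,0.1],2],[[0,0,0],[1.5,0,0.1],2],[[0,0,0],[1.8,0,0.1],2],[[0,0,0],[1.8,0,0.1],2]]}}

```text
clock: 6.5
tool_pos: [0.4967, -0.2171, 0.1802]
orientation: [-45.5, 90.0, -135.5]
force: [-0.2, -0.3, -1.5]
opening: 0.0475
```

>>> {"api": "servo_tool", "payload": {"deltas": [[[0,0,0],[0.1,0,0],2],[[0,0,0],[0.2,0,0],2],[[0,0,0],[0.2,0,0],2]]}}

```text
clock: 6.8
tool_pos: [0.4967, -0.2171, 0.1783]
orientation: [-33.0, 90.0, -123.0]
force: [0.2, -1.3, -0.8]
opening: 0.0477
```

>>> {"api": "servo_tool", "payload": {"deltas": [[[0,0,0],[0.1,0,0],2],[[0,0,0],[0.2,0,0],2],[[0,0,0],[0.2,0,0],2]]}}

```text
clock: 7.1
tool_pos: [0.4969, -0.2173, 0.1776]
orientation: [41.4, 89.9, -48.6]
force: [-3.7, 1.8, 9.3]
opening: 0.0482
```

>>> {"api": "servo_tool", "payload": {"deltas": [[[0,0,0],[0.05,0,0],2],[[0,0,0],[0.1,0,0],2],[[0,0,0],[0.1,0,0],2]]}}

```text
clock: 7.4
tool_pos: [0.4972, -0.2174, 0.1776]
orientation: [52.8, 89.9, -37.1]
force: [-3.1, 2.8, 8.5]
opening: 0.0478
```

Arm contact at bar height about 0.208, as expected. Releasing, then going straight up.

>>> {"api": "servo_tool", "payload": {"deltas": [[[0,0,0],[0,0,0],5],[[0,0,0],[0,0,0],6],[[0,0,0],[0,0,0],7],[[0,0,0],[0,0,0],7],[[0,0,0],[0,0,0],7]]}}

```text
clock: 7.9
tool_pos: [0.4972, -0.2174, 0.1774]
orientation: [49.3, 89.9, -40.6]
force: [-0.9, 0.6, 0.1]
opening: 0.069
```

>>> {"api": "servo_tool", "payload": {"deltas": [[[0,0,0],[-1,0,0],7],[[0,0,0],[-2,0,0],7],[[0,0,0],[-4,0,0],7],[[0,0,0],[-6,0,0],7],[[0,0,0],[-8,0,0],7]]}}

```text
clock: 8.4
tool_pos: [0.4972, -0.2174, 0.2594]
orientation: [58.7, 89.8, -31.2]
force: [-0.2, 0.5, -0.3]
opening: 0.0699
```

```bash
python3 go.py .572 .165 .2 79
python3 - <<'E'
from h import *
import pickle
a=snap('scene');b=snap('side');pickle.dump((a,b),open('z4.pkl','wb'))
a=a['image'];b=b['image']
def c(i,x,y,w=133,h=100): return cv2.resize(i[y:y+h,x:x+w],(400,300),interpolation=cv2.INTER_CUBIC)
cv2.imwrite('pics/z4.png',np.vstack([np.hstack([c(a,250,80),c(b,360,80)]),np.hstack([c(a,305,300),c(b,225,305)])])[:,:,::-1])
E
```

```text
t 8.40 tcp [ 0.4972 -0.2174  0.2594] jaw yaw -89.92 tool down [ 0.0028 -0.0017 -1.    ] q6 92.9 F [-0.2  0.5 -0.3] open 0.0699
turn [11.08  0.08 -0.17] shift cm [  5.9    7.51 -38.24]
```

View pics/z4.png

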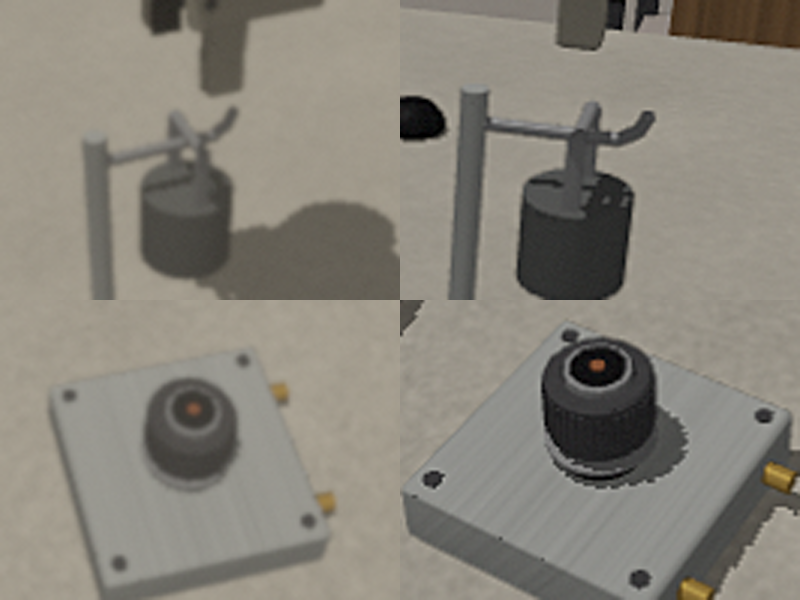

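Cover hangs on the straight arm, level and clear of the fingers. The collar is visible: spigot top at scene px (368.5,335.9) and side px (291.2,327.3).

```bash
python3 - <<'E'
from h import *
import pickle
a,b=pickle.load(open('z4.pkl','rb'))
print(at_z(a,[[368.5,335.9]],.076),at_z(b,[[291.2,327.3]],.076))
# collar outer edge: lower-body left/right extremes
from numpy import mean
for s,l,r in((a,(305+145/3.0075,300+130/3.0075),(305+238/3.0075,300+130/3.0075)),(b,(225+142/3.0075,305+85/3.0075),(225+256/3.0075,305+85/3.0075))):
    P=at_z(s,[l,r],.066);print(P,P.mean(0),np.linalg.norm(P[0]-P[1]))
# hung bar ends
def q(x,y,ox,oy): return [ox+x/3.0075,oy+y/3.0075]
print(at_z(a,[q(177,117,250,80),q(202,152,250,80)],.208),at_z(b,[q(193,105,360,80),q(177,138,360,80)],.208))
E
python3 go.py .572 .165 .2 90
```

```text
[[0.57262933 0.16472847 0.076     ]] [[0.57127277 0.1642767  0.076     ]]
[[0.59610032 0.16147947 0.066     ]
 [0.55328332 0.18063641 0.066     ]] [0.57469182 0.17105794 0.066     ] 0.04690718716416399
[[0.59347799 0.17196631 0.066     ]
 [0.54991711 0.15666498 0.066     ]] [0.57169755 0.16431564 0.066     ] 0.04617013129672713
[[ 0.4958311  -0.23612206  0.208     ]
 [ 0.4982201  -0.19188087  0.208     ]] [[ 0.49716479 -0.24447573  0.208     ]
 [ 0.49652756 -0.19337221  0.208     ]]
t 8.50 tcp [ 0.4987 -0.2178  0.2616] jaw yaw -89.90 tool down [ 0.0077 -0.0029 -1.    ] q6 92.9 F [ 0.5 -0.4  0.2] open 0.0700
turn [ 0.1   0.17 -0.44] shift cm [  6.1    7.35 -38.29]
```

>>> {"api": "servo_tool", "payload": {"deltas": [[[0,0,0],[-1,0.5,-4],8.5],[[0,0,0],[-1,1.6,-8.5],8.5],[[0,0,0],[-1,2.5,-13],8.5],[[0,0,0],[-1,3.4,-17.5],8.5],[[0,0,0],[-1,4.3,-22],8.5]]}}

```text
clock: 9.0
tool_pos: [0.5413, 0.0041, 0.272]
orientation: [73.4, 89.5, -16.5]
force: [-0.1, -0.7, -0.3]
opening: 0.0846
```

```bash
python3 go.py .572 .165 .13 90
```

```text
t 9.00 tcp [0.5413 0.0041 0.272 ] jaw yaw -89.91 tool down [ 0.0087 -0.0026 -1.    ] q6 68.6 F [-0.1 -0.7 -0.3] open 0.0846
turn [ 0.09  0.15 -0.5 ] shift cm [ 14.19   2.97 -16.13]
```

Collar centre is about (0.572, 0.165), from both views and the earlier grasp. Going there.

>>> {"api": "servo_tool", "payload": {"deltas": [[[0,0,0],[1,0.7,-4],8.7],[[0,0.1,-0.2],[3,1.5,-8],8.7],[[0.1,0.1,-0.5],[5,2.3,-12],8.7],[[0.1,0.1,-0.5],[7,3,-16.1],8.7],[[0.1,0.1,-0.5],[10,3,-16.1],8.7]]}}

```text
clock: 9.5
tool_pos: [0.5737, 0.1695, 0.1722]
orientation: [103.3, 89.8, 13.5]
force: [-0.2, -1.0, -0.5]
opening: 0.0872
```

```bash
python3 go.py .572 .165 .051 90
```

```text
t 9.50 tcp [0.5737 0.1695 0.1722] jaw yaw -89.79 tool down [ 3.2e-03  8.0e-04 -1.0e+00] q6 55.0 F [-0.2 -1.  -0.5] open 0.0872
turn [ 0.21 -0.04 -0.18] shift cm [12.12 -0.21  0.46]
```

>>> {"api": "servo_tool", "payload": {"deltas": [[[0.2,0,-0.2],[3,-0.2,0.45],8.7],[[0.2,0,-0.2],[6,-0.2,0.45],8.7],[[0.2,0,-0.2],[9,-0.2,0.45],8.7],[[0.2,0,-0.2],[11,-0.2,0.45],8.7],[[0.2,0,-0.2],[12,-0.2,0.45],8.7]]}}

```text
clock: 10.0
tool_pos: [0.5712, 0.1646, 0.0504]
orientation: [-77.4, 89.8, -167.4]
force: [0.3, 0.8, 0.3]
opening: 0.0867
```

```bash
python3 go.py .572 .165 .049 90
```

```text
t 10.00 tcp [0.5712 0.1646 0.0504] jaw yaw -90.00 tool down [-2.7e-03 -6.0e-04 -1.0e+00] q6 55.2 F [0.3 0.8 0.3] open 0.0867
turn [-0.    0.04  0.16] shift cm [ 0.14  0.08 -0.04]
```

>>> {"api": "servo_tool", "payload": {"deltas": [[[0,0,0.1],[0.1,0.05,0],7],[[0,0,0.1],[0.1,0.05,0],5.5],[[0,0,0.1],[0.1,0.05,0],4],[[0,0,0.1],[0.1,0.05,0],3],[[0,0,0.1],[0.1,0.05,0],3]]}}

```text
clock: 10.5
tool_pos: [0.5721, 0.1648, 0.0503]
orientation: [128.0, 90.0, 38.0]
force: [0.6, 0.0, 0.5]
opening: 0.0524
```

>>> {"api": "servo_tool", "payload": {"deltas": [[[0,0,0],[0,0,0],3],[[0,0,0],[0,0,0],3],[[0,0,0],[0,0,0],3],[[0,0,0],[0,0,0],3],[[0,0,0],[0,0,0],3]]}}

```text
clock: 11.0
tool_pos: [0.5721, 0.1649, 0.0505]
orientation: [117.4, 90.0, 27.4]
force: [-1.4, -0.9, 3.0]
opening: 0.0457
```

```bash
python3 go.py .572 .165 .049 90
python3 - <<'E'
from h import *
a=snap('scene')['image'];b=snap('side')['image']
def c(i,x,y,w=133,h=200): return cv2.resize(i[y:y+h,x:x+w],(400,600),interpolation=cv2.INTER_CUBIC)
cv2.imwrite('pics/z5.png',np.hstack([c(a,305,220),c(b,225,230)])[:,:,::-1])
E
```

```text
t 11.00 tcp [0.5721 0.1649 0.0505] jaw yaw -89.99 tool down [ 5.e-04  2.e-04 -1.e+00] q6 55.1 F [-1.4 -0.9  3. ] open 0.0457
turn [ 0.01 -0.01 -0.03] shift cm [ 0.15 -0.01 -0.01]
```

View pics/z5.png

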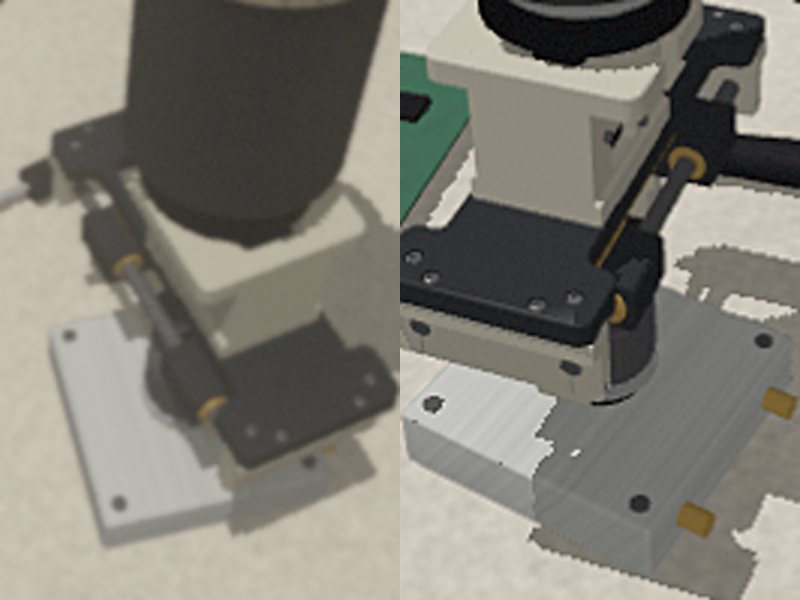

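Collar gripped (opening 45.7 mm), with jaws around it and clear of the jig. Now pressing lightly and turning clockwise.

>>> {"api": "servo_tool", "payload": {"deltas": [[[3,0,0],[0.05,0,0],3],[[6,0,0],[0.1,0,0],3],[[9,0,0],[0.1,0,0],3],[[12,0,0],[0.1,0,0],3],[[15,0,0],[0.1,0,0],3]]}}

```text
clock: 11.6
tool_pos: [0.5731, 0.1651, 0.0502]
orientation: [121.6, 89.9, 16.5]
force: [1.1, -0.2, 3.4]
opening: 0.0458
```

```bash
python3 go.py .5721 .1649 .049 90; python3 -c "
from h import *
print(ctrl.get_obs()['moment'])"
```

```text
t 11.60 tcp [0.5731 0.1651 0.0502] jaw yaw -105.09 tool down [ 2.3e-03  7.0e-04 -1.0e+00] q6 40.0 F [ 1.1 -0.2  3.4] open 0.0458
turn [-15.09  -0.06  -0.12] shift cm [ 0.12 -0.09  0.05]
[-0.34890955 -0.34562992  0.06207356]
```

>>> {"api": "servo_tool", "payload": {"deltas": [[[3,0,0],[0.15,-0.05,0],3],[[6,0,0],[0.2,-0.08,0],3],[[9,0,0],[0.2,-0.08,0],3],[[12,0,0],[0.2,-0.08,0],3],[[15,0,0],[0.2,-0.08,0],3]]}}

```text
clock: 12.1
tool_pos: [0.572, 0.1651, 0.0476]
orientation: [132.7, 89.9, 12.5]
force: [-0.3, 0.3, -1.6]
opening: 0.0458
```

>>> {"api": "servo_tool", "payload": {"deltas": [[[3,0,0],[0.15,0,0],3],[[6,0,0],[0.2,0,0],3],[[9,0,0],[0.2,0,0],3]]}}

```text
clock: 12.4
tool_pos: [0.5723, 0.1651, 0.0457]
orientation: [122.6, 89.9, -6.6]
force: [0.8, -0.9, 1.3]
opening: 0.0456
```

It is dropping with little resistance, so the keyways look found at about 30–39°. Now straight down.

>>> {"api": "servo_tool", "payload": {"deltas": [[[0,0,0],[0.1,0,0],3],[[0,0,0],[0.2,0,0],3],[[0,0,0],[0.2,0,0],3]]}}

```text
clock: 12.7
tool_pos: [0.5725, 0.165, 0.0453]
orientation: [114.8, 89.8, -14.3]
force: [-6.3, -1.9, 15.8]
opening: 0.0457
```

```bash
python3 go.py .5721 .1649 .0375; python3 -c "
from h import *
o=ctrl.get_obs();print(o['moment'])"
```

```text
t 12.70 tcp [0.5725 0.165  0.0453] jaw yaw -129.09 tool down [ 2.7e-03 -7.0e-04 -1.0e+00] q6 15.9 F [-6.3 -1.9 15.8] open 0.0457
turn [-0.   -0.07 -0.15] shift cm [ 0.78 -0.03  0.03]
[-0.45394909  2.13536777  0.66722591]
```

Dropped exactly 5 mm, but it's wound against the keyway wall (Mz 0.67 N m). Backing off a few degrees while easing the push.

>>> {"api": "servo_tool", "payload": {"deltas": [[[-2,0,0],[0,-0.05,0],3],[[-4,0,0],[0.05,-0.05,0],3],[[-4,0,0],[0.1,-0.05,0],3]]}}

```text
clock: 13.0
tool_pos: [0.5723, 0.1652, 0.0445]
orientation: [112.8, 89.8, -12.2]
force: [0.6, -0.9, 3.3]
opening: 0.0456
```

```bash
python3 go.py .5721 .1649 .0375; python3 -c "
from h import *
o=ctrl.get_obs();print(o['moment'])"
```

```text
t 13.00 tcp [0.5723 0.1652 0.0445] jaw yaw -125.03 tool down [ 3.1e-03 -7.0e-04 -1.0e+00] q6 19.9 F [ 0.6 -0.9  3.3] open 0.0456
turn [-0.   -0.07 -0.17] shift cm [0.7  0.   0.04]
[-0.33455799 -0.01631455  0.03512549]
```

Torque is gone and it moves down at about the spring's force. Pushing home.

>>> {"api": "servo_tool", "payload": {"deltas": [[[0,-0.1,-0.1],[0.2,0,0],3],[[0,-0.1,-0.1],[0.4,0,0],3],[[0,-0.1,-0.1],[0.5,0,0],3],[[0,-0.1,-0.1],[0.5,0,0],3]]}}

```text
clock: 13.4
tool_pos: [0.5723, 0.1652, 0.0394]
orientation: [58.0, 89.9, -67.0]
force: [-1.2, -0.1, 5.3]
opening: 0.0453
```

>>> {"api": "servo_tool", "payload": {"deltas": [[[0,0,0],[0.2,0,0],3],[[0,0,0],[0.3,0,0],3],[[0,0,0],[0.3,0,0],3]]}}

```text
clock: 13.7
tool_pos: [0.5725, 0.1652, 0.0375]
orientation: [73.7, 89.9, -51.4]
force: [-4.9, -1.6, 14.0]
opening: 0.0454
```

```bash
python3 go.py .5721 .1649 .0373; python3 -c "
from h import *
o=ctrl.get_obs();print(o['moment'])"
```

```text
t 13.70 tcp [0.5725 0.1652 0.0375] jaw yaw -125.03 tool down [ 0.001  -0.0013 -1.    ] q6 19.9 F [-4.9 -1.6 14. ] open 0.0454
turn [ 0.    0.03 -0.09] shift cm [ 0.02 -0.01  0.05]
[-0.36560869  1.84281011  0.01487151]
```

The 13 mm travel matches home, with a hard stop at 14 N. I'll hold briefly, then take one last look for slip and at the cover (one picture past budget, because a slip in the grip would not show in the numbers).

>>> {"api": "servo_tool", "payload": {"deltas": [[[0,0,0],[0.1,0,0],3],[[0,0,0],[0.1,0,0],3]]}}

```text
clock: 13.9
tool_pos: [0.5724, 0.1652, 0.0375]
orientation: [79.1, 89.9, -46.0]
force: [-3.7, -0.8, 13.8]
opening: 0.0459
```

Run:
```python
from h import *
A=snap('scene');B=snap('side');a=A['image'].copy();b=B['image'].copy()
th=np.linspace(0,2*np.pi,60)
for s,i in((A,a),(B,b)):
    print(proj(s,[[.5721,.165,.060],[.5721,.165,.076]]).round(1))
def c(i,x,y,w=133,h=100): return cv2.resize(i[y:y+h,x:x+w],(400,300),interpolation=cv2.INTER_CUBIC)
cv2.imwrite('pics/z6.png',np.vstack([np.hstack([c(a,250,80),c(b,360,80)]),np.hstack([c(a,320,300,80,60),c(b,255,310,80,60)])])[:,:,::-1])
print(ctrl.get_obs()['force'],ctrl.get_obs()['tool_pos'])
```

```text
[[367.9 341.5]
 [368.9 335.9]]
[[290.8 337.1]
 [290.3 327.5]]
[-4.47235381 -1.29115449 13.95552356] [0.57238948 0.16522732 0.0374969 ]
```

View pics/z6.png

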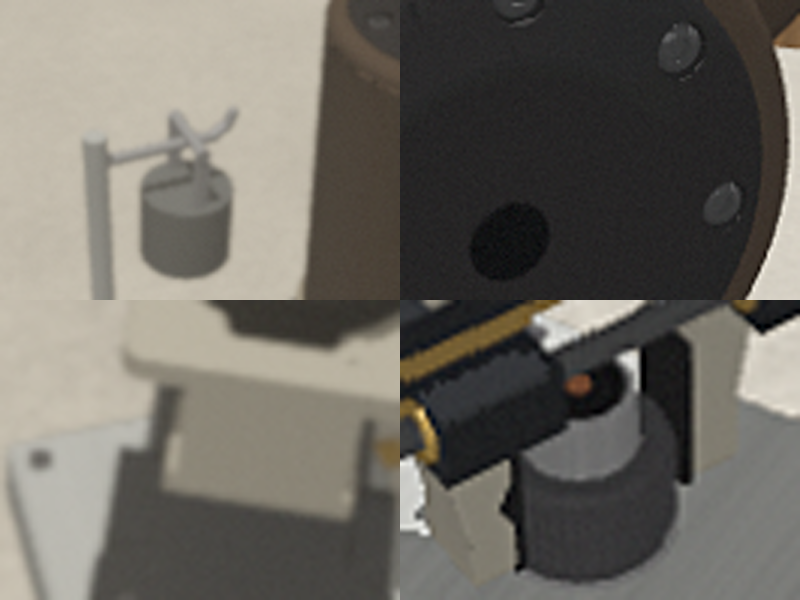

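The cover hangs unchanged. The collar sits down on the jig with the spigot standing well out of it and no washer gap showing. Handing in.

```bash
python3 -c "
from plant import ctrl
print(ctrl.close_job()); o=ctrl.get_obs(); print(o['clock'],o['tool_pos'],o['force'])"
```

```text
the job is handed in; nothing more can be done
None
the job is handed in; nothing more can be done
```

The job is handed in at about 14 s on the robot's clock: the cover is on the hook and I finished holding the collar pushed home. No verdict was reported.

- **Cover:** I gripped the handle by its legs, lifted it off, threaded it over the hook tip and lowered it onto the straight arm. It has hung there by its bar since I let go, at about (0.497, -0.217, 0.208). The last picture still shows it in place.
- **Collar:** I pressed it lightly and turned it clockwise. It dropped 5.0 mm somewhere between 15° and 39°, but by 39° it was wound against the keyway wall, with 16 N and 0.67 N m. I backed off 4°, the torque went away, and I pushed it home.
- **Last checks:**
  - The tool had travelled 13 mm down in total, which matches fully home.
  - It was against a firm stop at about 14 N, with the grip at 45.9 mm.
  - The collar was centred to within about 1 mm by estimate.
  - The side picture shows the spigot standing well clear of the collar, with no gap underneath.
- **Not checked:**
  - I did not re-measure the screwdriver, module or board after the moves. The arm never came near them.
  - A side force of about 4–5 N remained during the final push. Nothing visibly tilted.
- **Pictures:** I viewed 11 pictures, one over the budget, to confirm the collar had not slipped.

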